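# Fetch the solder reel from behind the bottles in the bench caddy

### The job

Get the solder reel out of the caddy: first stand the bottle, the can and the square flask that crowd round it on the rubber parking mat, then set the reel flat in the round dish, and only then put the bottle, the can and the flask back upright, each on the caddy place where it stood at the start. Do not tip anything over, and leave the screwdriver and the side cutters lying where they are.

Things in the scene. Friction and masses are not known exactly. Their poses are not given: they have to be found in the camera images.
- reel: Full reel of solder wire standing on end: two white flanges 48 mm in diameter, 5 mm thick, silvery wire 44 mm in diameter between them, 46 mm high in all, 0.22 kg. Origin: centre of its underside; z up its axis. At the start the taller bottle, can and flask stand 7 to 14 mm from it on three sides: no room for fingers or gripper beside it until they are gone.
- bottle: Round white plastic bottle with a white paper band and a narrow grey cap: body 50 mm in diameter, straight up to 104 mm, then a shoulder to 110 mm; cap 24 mm in diameter, top at 123 mm. 0.22 kg. Origin: centre of its underside; z up. Which of the three outer caddy places it has varies.
- can: Round plain steel can, 54 mm in diameter, straight up to 104 mm, with a flat lid 51 mm in diameter to 108 mm. 0.30 kg. Origin: centre of its underside; z up. Which outer caddy place it has varies.
- flask: Square white plastic flask, 44 x 44 mm with flat sides, straight up to 100 mm, with a round black cap 28 mm in diameter to 114 mm. 0.20 kg. Origin: centre of its underside; z up, x and y square to its flat sides. Which outer caddy place it has varies; its sides are turned up to 0.25 rad from those of the caddy.
- caddy: Fixed aluminium tray, floor top at 4 mm, rim top at 12 mm. Origin: on its underside below the reel's place; z up. It spans x -101 to 53, y -98 to 98 mm; -x turned to the robot within 0.35 rad. Four thin flat black pads, 55 mm across, mark its places: reel (0, 0), outer ones (-58, 0), (0, 58), (0, -58) mm; things stand within 3 mm of the pad centres.
- mat: Fixed flat black rubber parking mat, 270 mm (x) by 170 mm (y), 4 mm thick, empty at the start. Origin: centre of its underside; z up. It lies to one side of the caddy, left or right.
- dish: Fixed round grey metal dish, 94 mm across the rim, 10 mm high, floor 4 mm above the table and flat over 74 mm, empty at the start. Origin: centre of its underside; z up. It lies on the other side of the caddy from the mat.
- screwdriver: Loose screwdriver lying on the table crosswise on the far side of the dish as the robot sees it, 170 mm long, handle green. Bystander: leave it. x along its length, from handle to tip.
- cutters: Loose side cutters with orange handles, about 170 mm long, 13 mm high, lying on the table on the robot's side of the dish. Bystander: leave them. x along the length towards the jaws.
Mind the look-alikes: they are no part of the job. What is shaped like the reel but purple is not meant.

How it is judged:
By the outcome, as a careful person would: the job done as asked, in the order asked, and still so for the second after the job is handed in, with the robot touching nothing.
It also fails if it takes over 131 s, if anything falls off the work surface, if the arm or the gripper's body presses on something with over 40 N, if the wrist force passes 120 N, or if a joint passes its speed limit or range.

### The arm

A 6-joint arm with a two-finger parallel gripper is mounted at the origin on the work surface. World frame = base frame: x ahead of the robot, y to its left, z up, the work surface at z = 0. Lengths are in m, angles in degrees, forces in N, time in s.
With the tool pointing down it reaches from about 0.35 to 0.875 m from the base axis. Payload 4.2 kg.
Tool frame: the origin (TCP) lies on the front face of the gripper's body, between the roots of the fingers; the fingertips stand finger_overhang ahead of it and the grasp point (between the pads) lies 51 mm ahead of it (finger_overhang is the distance from the TCP to the fingertips, in m); z points along the fingers, y is the line along which they close (so a half turn about z gives the same grasp; the last joint's range is limited). The gripper opens to 87 mm and grips with 3 to 60 N. Pads are 19 mm wide; open, the fingers measure 117 mm over their backs; the gripper's body (75 mm by 190 mm) begins 51 mm behind the grasp point.
Start: joints at [-56.574, 22.042, 0.453, 0, -68.411, -14.817], TCP at [0.199, -0.592, 0.292] pointing down, gripper open.
Joint ranges: [-179.83, 179.83], [-69.29, 118.12], [-61.27, 80.66], [-181.25, 117.63], [-171.15, -9.14], [-177.46, 177.46]. Speed limits (degrees/s): [159.86, 159.86, 180, 180, 180, 180].

### API

Orientations are given as a 3x3 rotation matrix whose columns are the frame's x, y, z axes.
In Python, from station import sense, capture, camera_model, finish_job, finger_overhang gives the robot as it stands. The module is installed in compiled form; this text tells all that it offers.
- The arm moves only by the tool jog_arm, never from a script. Its argument "rows" is a list that holds one entry, the list of rows, each a list of 4 numbers: the shift along the tool's x, y, z in m, then the turn about the tool's z in rad. A call has 1 to 20 rows; each row shifts and turns the commanded pose from where the row before left it, along the tool's axes as they then stand; what a row does not reach is not made up. A row lasts 1/8 s, in which the tool goes at most 62.5 mm and 10.7 degrees, less where a joint would pass 70% of its speed; a pose out of reach is approached as far as the arm can. A call is refused whole if a number of a shift passes 0.0625 or a number of a turn 0.188, either way. A call with a gripper value outside its range is refused whole. "claw" is the opening, from 0 (shut) to 1 (fully open), set as the call begins (left out, the last holds). The fingers move at their own pace and stop on an object; the grip force is fixed at half the most. Time passes only in rows, so rows that do not move let the fingers close. It gives the time, the measured TCP pose, the force, the opening and the grip force at its end, in the units of the state.
- sense(): the state, without advancing time (a new reading comes with each control period).
- capture(name): name is "scene" or "top"; returns the picture (400x640x3 uint8, red, green, blue); there is no depth.
- camera_model(name): a dict with "fovy" (degrees; the focal length in pixels is half the picture's height over the tangent of half this angle, whatever the lens; pixels are square), "cx", "cy" (the principal point, pixels), "k1" (the pictures are not rectified: a ray, as slopes to the right and down, at radius r is drawn at 1 + k1 r^2 times it, then the intrinsics apply), "eye" and "rotation" of the camera in the world. Camera axes: x right, y down, z forward; pixel columns grow to the right and rows downward; lengths in m; the calibration is good to about 2 mm. A picture is of the moment at which its call begins. camera_model takes no time and is no camera call.
- finish_job(): hands the job in; it is judged then, once.
The state is a dict: "time_s": time; "joints": joint angles; "joint_velocities": joint speeds; "effort": joint torques, N m; "tcp_pos": TCP position; "ee_rot": TCP orientation; "wrist_force": force on the tool from outside, world axes, zero at the start; "moment": the same for the moment, N m; "gripper_width": opening from 0.0 (shut) to 1.0 (fully open); "gripper_force": force on a finger pad.
Only numpy, scipy, OpenCV 4.12 (cv2) and the standard library are available. Lean on these libraries where they do the work, as an engineer would, in place of code of your own. Each camera call takes 0.05 s, during which the arm holds its last target. There are 200 camera calls.

## Working session

There is one attempt and no reset: what is moved stays moved. The work goes in short steps, Python scripts to look and compute and a tool call to move; the robot and the scene stay as the last step left them, time stands still between calls to the robot, and variables do not carry over. Pictures are saved under pics/ and viewed, at most 14 in all, crops included, and the job is handed in when it is done.

Besides the shell and the picture viewer there is one more tool, called after ">>>" as name(argument=value, ...), one argument or row to a line, values as JSON. jog_arm: Moves the arm, as the interface text tells. Its arguments: {"type":"object","properties":{"rows":{"type":"array"},"claw":{"type":"number"}},"required":["rows"]}

```bash
mkdir -p pics; python3 - <<'E'
from station import *
import cv2
s=sense();print({k:s[k] for k in('time_s','tcp_pos','ee_rot','gripper_width','wrist_force')},finger_overhang)
for n in("scene","top"):
    print(camera_model(n)); cv2.imwrite(f"pics/{n}0.png",capture(n)[:,:,::-1])
E
```

```text
{'time_s': 0.0, 'tcp_pos': array([ 0.19933082, -0.59188037,  0.29115853]), 'ee_rot': array([[-9.47789739e-01, -3.18895002e-01, -7.67257750e-04],
       [-3.18895917e-01,  9.47787524e-01,  2.05034314e-03],
       [ 7.33531427e-05,  2.18796955e-03, -9.99997604e-01]]), 'gripper_width': 0.999548253695867, 'wrist_force': array([-0.3006713 , -1.68457838, -0.26315772])} 0.0697
{'fovy': 50.50690997162557, 'cx': 321.16307629365616, 'cy': 204.73123820577862, 'k1': -0.008560318799532602, 'eye': array([0.99983322, 0.46998177, 0.90815978]), 'rotation': array([[-0.72227408,  0.54071946, -0.43121065],
       [ 0.69160568,  0.56588632, -0.44883657],
       [ 0.00132154, -0.62241075, -0.78268966]])}
{'fovy': 51.167025492583434, 'cx': 317.1378650274072, 'cy': 195.0570235870163, 'k1': 0.02701473251772029, 'eye': array([ 0.40285957, -0.02224861,  1.08435207]), 'rotation': array([[-0.01511025, -0.99325334,  0.11497602],
       [-0.99962607,  0.01762705,  0.02090463],
       [-0.02279028, -0.11461715, -0.99314828]])}
```

View pics/top0.png

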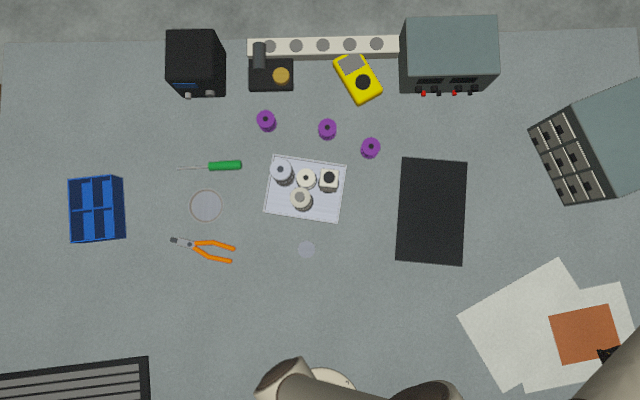

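View pics/scene0.png

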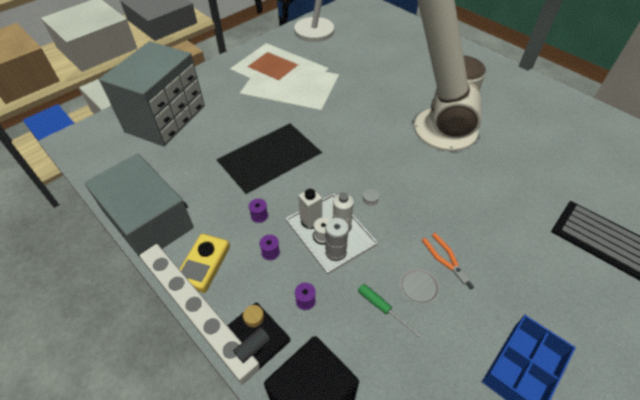

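The top view shows the can at (282,170), reel (305,178), flask (329,178), bottle (301,199), mat centre (432,211) and dish (206,205). I'll enlarge the middle.

```bash
cat > h.py <<'E'
import numpy as np, cv2
from station import *
def proj(n,P):
    c=camera_model(n);f=200/np.tan(np.radians(c['fovy']/2))
    p=(np.atleast_2d(P)-c['eye'])@c['rotation'];s=p[:,:2]/p[:,2:]
    s=s*(1+c['k1']*(s**2).sum(1,keepdims=True));return s*f+[c['cx'],c['cy']]
def unproj(n,uv,z):
    c=camera_model(n);f=200/np.tan(np.radians(c['fovy']/2))
    d=(np.atleast_2d(uv)-[c['cx'],c['cy']])/f;s=d.copy()
    for _ in range(10): s=d/(1+c['k1']*(s**2).sum(1,keepdims=True))
    r=np.c_[s,np.ones(len(s))]@c['rotation'].T
    return c['eye']+r*((z-c['eye'][2])/r[:,2:])
def crop(n,x0,y0,x1,y1,k,out,img=None):
    a=capture(n) if img is None else img
    a=cv2.resize(a[y0:y1,x0:x1],None,fx=k,fy=k,interpolation=cv2.INTER_CUBIC)
    cv2.imwrite(out,a[:,:,::-1])
E
python3 - <<'E'
from h import *
t=cv2.imread('pics/top0.png')[:,:,::-1];s=cv2.imread('pics/scene0.png')[:,:,::-1]
a=cv2.resize(t[145:235,250:360],None,fx=7,fy=6.6667)
crop('top',255,145,355,230,7,'pics/c1.png',t);crop('scene',280,180,385,275,6,'pics/c2.png',s)
E
```

```text
(no output)
```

View pics/c1.png

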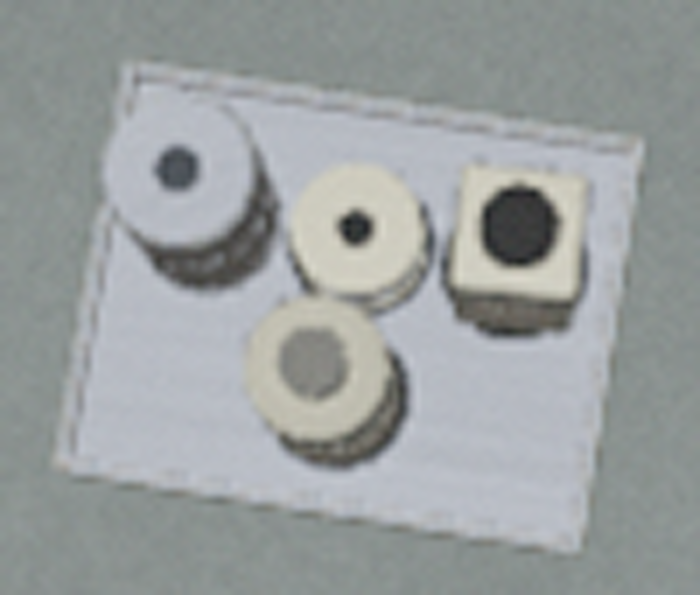

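View pics/c2.png

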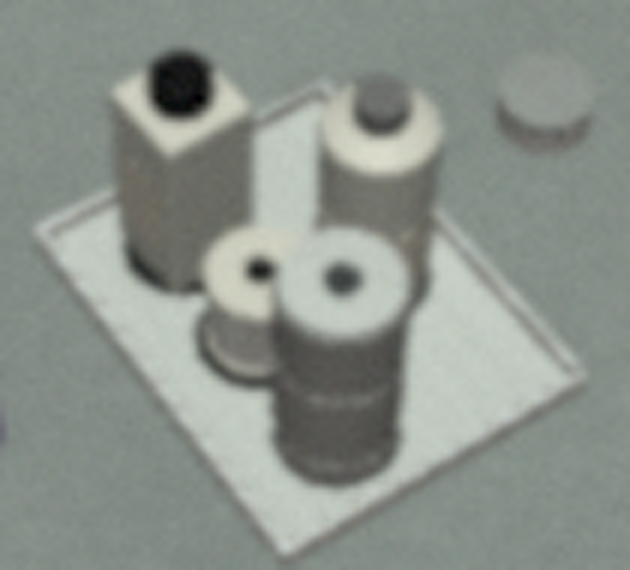

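```bash
python3 - <<'E'
from h import *
from scipy.optimize import least_squares
np.set_printoptions(precision=4,suppress=True)
T=lambda p:(np.atleast_2d(p)+.5)/7-.5+[255,145]
S=lambda p:(np.atleast_2d(p)+.5)/6-.5+[280,180]
def fit(loc,z,uv,n):
    def r(q):
        c,s=np.cos(q[2]),np.sin(q[2]);P=np.c_[loc@np.array([[c,s],[-s,c]])+q[:2],np.full(len(loc),z)]
        return (proj(n,P)-uv).ravel()
    o=least_squares(r,[.5,0,0]);return o.x,np.abs(o.fun).max()
L=np.array([[53,98],[53,-98],[-101,-98],[-101,98]])/1e3
print('caddy',fit(L,.012,T([[125,63],[643,140],[578,550],[58,465]]),'top'))
# scene corners order: (285,558) far-left=+x+y ; (35,230)=+x,-y ; (322,80)=-x,-y ; (587,377)=-x,+y
print('caddy s',fit(L,.012,S([[285,558],[35,230],[322,80],[587,377]]),'scene'))
F=np.array([[22,22],[22,-22],[-22,-22],[-22,22]])/1e3
print('flask',fit(F,.104,T([[465,165],[587,170],[580,300],[450,290]]),'top'))
print('flask s',fit(F,.104,S([[172,155],[113,95],[180,48],[250,102]]),'scene'))
for n,z,a,b in(('can',.112,(179,170),(345,283)),('reel',.050,(358,231),(260,270)),('flask',.118,(519,225),(180,82)),('bottle',.127,(314,362),(381,100))):
    print(n,unproj('top',T(a),z)[0],unproj('scene',S(b),z)[0])
M=np.array([[.135,.085],[.135,-.085],[-.135,-.085],[-.135,.085]])
print('mat',fit(M,.004,np.array([[402,157],[467,161],[463,265],[396,260.]]),'top'))
print('dish',unproj('top',(206,205.5),.01),unproj('scene',(420,286),.01))
print('disc',unproj('top',(306.5,249),.015),unproj('scene',S((546,90)),.015))
print('cutters',unproj('top',[(170,239),(235,247),(232,261)],.01),'purple',unproj('top',[(265,117),(327,125),(371,146)],.046))
E
```

```text
caddy (array([ 0.5701,  0.0283, -0.1732]), np.float64(0.49487246416379094))
caddy s (array([ 0.5699,  0.0283, -0.1743]), np.float64(0.17903294556487026))
flask (array([ 0.5576, -0.0302, -0.0915]), np.float64(0.6229172933346945))
flask s (array([ 0.5591, -0.0308, -0.0289]), np.float64(1.6323684535826146))
can [0.5793 0.0848 0.112 ] [0.5795 0.0856 0.112 ]
reel [0.5672 0.0275 0.05  ] [0.5676 0.0266 0.05  ]
flask [ 0.5574 -0.0296  0.118 ] [ 0.5602 -0.0284  0.118 ]
bottle [0.5116 0.0388 0.127 ] [0.5136 0.0395 0.127 ]
mat (array([ 0.4841, -0.294 , -0.0921]), np.float64(0.7983307021554538))
dish [[0.5051 0.289  0.01  ]] [[0.5058 0.2918 0.01  ]]
disc [[0.3892 0.0294 0.015 ]] [[0.3851 0.0258 0.015 ]]
cutters [[0.4203 0.3802 0.01  ]
 [0.3971 0.2127 0.01  ]
 [0.3618 0.2201 0.01  ]] purple [[ 0.7267  0.1302  0.046 ]
 [ 0.7023 -0.0282  0.046 ]
 [ 0.6455 -0.1384  0.046 ]]
```

Caddy fitted at (0.570, 0.028), yaw −0.174, and both views agree on the object positions. Plan: keep the fingers closing roughly along world x (yaw −0.08, to suit the flask). Grip each item high, at TCP z≈0.137. Take them in the order flask, bottle, can, then the reel, and put them back in reverse order.

>>> jog_arm(
  rows=[
    [[0,0,0,-0.146],[0,0,0,-0.146],[0,0,0,-0.146],[0,0,0,-0.146],[0,0,0,-0.146],[0,0,0,-0.146],[0,0,0,-0.146],[0,0,0,-0.146],[0,0,0,0]],
  ],
)

```text
time_s: 1.23
tcp_pos: [0.1994, -0.5921, 0.2917]
ee_rot: [[-0.08, -0.997, -0.0], [-0.997, 0.08, 0.001], [-0.001, 0.0, -1.0]]
wrist_force: [-0.5, 1.0, 0.5]
gripper_width: 1.005
gripper_force: 0.0
```

```bash
cat > go.py <<'E'
import sys,numpy as np
from station import sense
s=sense();R=s['ee_rot'];d=np.array(list(map(float,sys.argv[1:4])))-s['tcp_pos']
print(round(s['time_s'],2),'tcp',s['tcp_pos'].round(4),'yaw',round(np.arctan2(-R[1,1],-R[0,1]),4),'tool delta',(R.T@d).round(4),'w',round(s['gripper_width'],3),'gf',s['gripper_force'],'F',s['wrist_force'].round(1))
E
python3 go.py .558 -.0298 .27
```

```text
1.23 tcp [ 0.1994 -0.5921  0.2917] yaw -0.0798 tool delta [-0.5891 -0.3126  0.0221] w 1.005 gf 0.0 F [-0.5  1.   0.5]
```

>>> jog_arm(
  rows=[
    [[-0.02,-0.011,0,0],[-0.042,-0.0223,0.0016,0],[-0.042,-0.0223,0.0016,0],[-0.042,-0.0223,0.0016,0],[-0.042,-0.0223,0.0016,0],[-0.042,-0.0223,0.0016,0],[-0.042,-0.0223,0.0016,0],[-0.042,-0.0223,0.0016,0],[-0.042,-0.0223,0.0016,0],[-0.042,-0.0223,0.0016,0],[-0.042,-0.0223,0.0016,0],[-0.042,-0.0223,0.0016,0],[-0.042,-0.0223,0.0016,0],[-0.042,-0.0223,0.0016,0],[-0.022,-0.012,0.0016,0],[0,0,0,0],[0,0,0,0]],
  ],
)

```text
time_s: 3.35
tcp_pos: [0.5565, -0.0309, 0.2698]
ee_rot: [[-0.079, -0.997, -0.001], [-0.997, 0.079, -0.0], [0.0, 0.001, -1.0]]
wrist_force: [-0.4, -0.4, -1.1]
gripper_width: 1.004
gripper_force: 0.0
```

```bash
python3 go.py .558 -.0298 .137
```

```text
3.35 tcp [ 0.5565 -0.0309  0.2698] yaw -0.0789 tool delta [-0.0012 -0.0016  0.1328] w 1.004 gf 0.0 F [-0.4 -0.4 -1.1]
```

Descend, slow down, then close on the flask.

>>> jog_arm(
  rows=[
    [[-0.0012,-0.0016,0.02,0],[0,0,0.03,0],[0,0,0.03,0],[0,0,0.025,0],[0,0,0.02,0],[0,0,0.0078,0],[0,0,0,0],[0,0,0,0]],
  ],
)

```text
time_s: 4.35
tcp_pos: [0.5594, -0.0296, 0.1381]
ee_rot: [[-0.078, -0.997, 0.002], [-0.997, 0.078, 0.0], [-0.0, -0.002, -1.0]]
wrist_force: [-0.6, 0.1, -0.2]
gripper_width: 1.001
gripper_force: 0.0
```

>>> jog_arm(
  rows=[
    [[0,0,0,0],[0,0,0,0],[0,0,0,0],[0,0,0,0],[0,0,0,0],[0,0,0,0],[0,0,0,0],[0,0,0,0]],
  ],
  claw=0,
)

```text
time_s: 5.35
tcp_pos: [0.5589, -0.0294, 0.137]
ee_rot: [[-0.078, -0.997, -0.0], [-0.997, 0.078, -0.0], [0.0, 0.0, -1.0]]
wrist_force: [0.1, 0.7, 0.5]
gripper_width: 0.508
gripper_force: 29.5
```

```bash
python3 go.py .430 -.334 .25; python3 -c "
from h import *
crop('scene',270,150,400,280,4,'pics/g1.png')"
```

```text
5.35 tcp [ 0.5589 -0.0294  0.137 ] yaw -0.078 tool delta [ 0.3137  0.1048 -0.113 ] w 0.508 gf 29.546442367677326 F [0.1 0.7 0.5]
```

View pics/g1.png

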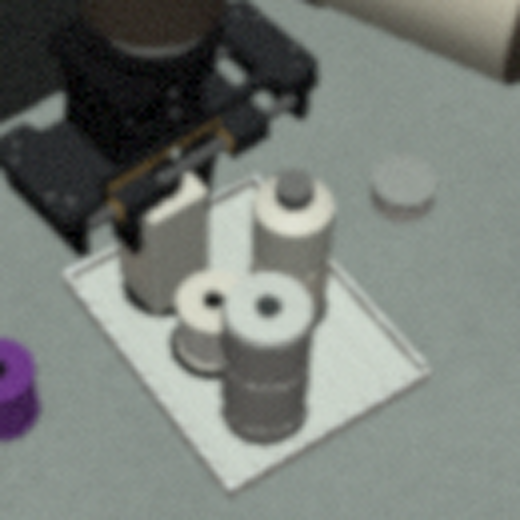

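The flask is gripped at 44 mm with 29.5 N; the other objects in the crop are unmoved. Lift it and carry it to the mat.

>>> jog_arm(
  rows=[
    [[0,0,-0.01,0],[0,0,-0.02,0],[0,0,-0.025,0],[0,0,-0.025,0],[0,0,-0.02,0],[0.016,0.005,0,0],[0.032,0.0105,0,0],[0.0375,0.0125,0,0],[0.0375,0.0125,0,0],[0.0375,0.0125,0,0],[0.0375,0.0125,0,0],[0.0375,0.0125,0,0],[0.034,0.0115,0,0],[0.028,0.01,0,0],[0.0155,0.0055,0,0],[0,0,0,0],[0,0,0,0]],
  ],
)

```text
time_s: 7.52
tcp_pos: [0.4298, -0.3328, 0.2367]
ee_rot: [[-0.078, -0.997, -0.001], [-0.997, 0.078, 0.001], [-0.0, 0.001, -1.0]]
wrist_force: [0.3, 0.0, -2.7]
gripper_width: 0.507
gripper_force: 29.6
```

```bash
python3 go.py .430 -.334 .1372
```

```text
7.53 tcp [ 0.4298 -0.3328  0.2367] yaw -0.0777 tool delta [ 0.0012 -0.0004  0.0995] w 0.507 gf 29.57206679544541 F [ 0.3  0.  -2.7]
```

>>> jog_arm(
  rows=[
    [[0,0,0.02,0],[0,0,0.025,0],[0,0,0.025,0],[0,0,0.018,0],[0,0,0.007,0],[0,0,0.003,0],[0,0,0.0015,0],[0,0,0,0],[0,0,0,0]],
  ],
)

```text
time_s: 8.65
tcp_pos: [0.43, -0.3334, 0.138]
ee_rot: [[-0.078, -0.997, 0.001], [-0.997, 0.078, -0.0], [0.0, -0.001, -1.0]]
wrist_force: [0.4, 0.4, -2.6]
gripper_width: 0.508
gripper_force: 29.6
```

```bash
python3 go.py .5125 .039 .137
```

```text
8.65 tcp [ 0.43   -0.3334  0.138 ] yaw -0.078 tool delta [-0.3777 -0.0532  0.001 ] w 0.508 gf 29.572071797601218 F [ 0.4  0.4 -2.6]
```

>>> jog_arm(
  rows=[
    [[0,0,0.001,0],[0,0,0,0],[0,0,0,0]],
  ],
)

```text
time_s: 9.02
tcp_pos: [0.43, -0.3334, 0.137]
ee_rot: [[-0.078, -0.997, 0.001], [-0.997, 0.078, -0.0], [0.0, -0.001, -1.0]]
wrist_force: [-1.4, 0.9, 1.0]
gripper_width: 0.51
gripper_force: 29.6
```

```bash
python3 go.py .5125 .039 .137
```

```text
9.03 tcp [ 0.43   -0.3334  0.137 ] yaw -0.0778 tool delta [-3.777e-01 -5.330e-02 -1.000e-04] w 0.51 gf 29.582008926446015 F [-1.4  0.9  1. ]
```

>>> jog_arm(
  rows=[
    [[0,0,0,0],[0,0,0,0],[0,0,0,0],[0,0,0,0],[0,0,0,0],[0,0,-0.02,0],[0,0,-0.03,0],[0,0,-0.03,0],[0,0,-0.03,0],[-0.0177,-0.0025,0,0],[-0.043,-0.006,0,0],[-0.048,-0.0068,0,0],[-0.048,-0.0068,0,0],[-0.048,-0.0068,0,0],[-0.048,-0.0068,0,0],[-0.048,-0.0068,0,0],[-0.043,-0.006,0,0],[-0.034,-0.0048,0,0],[0,0,0,0],[0,0,0,0]],
  ],
  claw=1,
)

```text
time_s: 11.52
tcp_pos: [0.5117, 0.0391, 0.2458]
ee_rot: [[-0.078, -0.997, -0.002], [-0.997, 0.078, -0.0], [0.001, 0.002, -1.0]]
wrist_force: [-0.4, -0.2, 1.0]
gripper_width: 0.998
gripper_force: 0.0
```

```bash
python3 go.py .5125 .039 .137
```

```text
11.53 tcp [0.5117 0.0391 0.2458] yaw -0.0777 tool delta [-0.     -0.001   0.1088] w 0.998 gf 0.0 F [-0.4 -0.2  1. ]
```

>>> jog_arm(
  rows=[
    [[0,0,0.02,0],[0,0,0.03,0],[0,0,0.03,0],[0,0,0.02,0],[0,0,0.0078,0],[0,0,0,0],[0,0,0,0]],
  ],
)

```text
time_s: 12.4
tcp_pos: [0.5129, 0.0391, 0.1396]
ee_rot: [[-0.078, -0.997, 0.002], [-0.997, 0.078, 0.001], [-0.001, -0.002, -1.0]]
wrist_force: [-0.3, 0.4, -0.5]
gripper_width: 1.001
gripper_force: 0.0
```

>>> jog_arm(
  rows=[
    [[0,0,0,0],[0,0,0,0],[0,0,0,0],[0,0,0,0],[0,0,0,0],[0,0,0,0],[0,0,0,0],[0,0,0,0]],
  ],
  claw=0,
)

```text
time_s: 13.4
tcp_pos: [0.5125, 0.0392, 0.1388]
ee_rot: [[-0.078, -0.997, 0.0], [-0.997, 0.078, 0.0], [-0.0, -0.0, -1.0]]
wrist_force: [0.8, 0.4, 0.4]
gripper_width: 0.566
gripper_force: 29.9
```

```bash
python3 go.py .554 -.300 .25
```

```text
13.4 tcp [0.5125 0.0392 0.1388] yaw -0.078 tool delta [ 0.3349 -0.0678 -0.1112] w 0.566 gf 29.94382170410063 F [0.8 0.4 0.4]
```

>>> jog_arm(
  rows=[
    [[0,0,-0.01,0],[0,0,-0.02,0],[0,0,-0.025,0],[0,0,-0.025,0],[0,0,-0.02,0],[0.016,-0.003,0,0],[0.032,-0.0065,0,0],[0.0375,-0.0075,0,0],[0.0375,-0.0075,0,0],[0.0375,-0.0075,0,0],[0.0375,-0.0075,0,0],[0.0375,-0.0075,0,0],[0.037,-0.0075,0,0],[0.032,-0.0065,0,0],[0.02,-0.004,0,0],[0.01,-0.0025,0,0],[0,0,0,0],[0,0,0,0]],
  ],
)

```text
time_s: 15.65
tcp_pos: [0.5536, -0.2987, 0.2387]
ee_rot: [[-0.077, -0.997, -0.0], [-0.997, 0.077, 0.0], [-0.0, 0.0, -1.0]]
wrist_force: [-0.8, -0.3, -2.5]
gripper_width: 0.566
gripper_force: 29.9
```

>>> jog_arm(
  rows=[
    [[0,0,0.02,0],[0,0,0.025,0],[0,0,0.025,0],[0,0,0.018,0],[0,0,0.007,0],[0,0,0.003,0],[0,0,0.001,0],[0,0,0,0],[0,0,0,0]],
  ],
)

```text
time_s: 16.77
tcp_pos: [0.5538, -0.2997, 0.1403]
ee_rot: [[-0.078, -0.997, 0.001], [-0.997, 0.078, -0.0], [0.0, -0.001, -1.0]]
wrist_force: [0.0, 0.3, -2.7]
gripper_width: 0.569
gripper_force: 29.9
```

```bash
python3 go.py .554 -.300 .1388
```

```text
16.77 tcp [ 0.5538 -0.2997  0.1403] yaw -0.078 tool delta [ 0.0003 -0.0002  0.0015] w 0.569 gf 29.947063285453623 F [ 0.   0.3 -2.7]
```

>>> jog_arm(
  rows=[
    [[0,0,0.001,0],[0,0,0.0006,0],[0,0,0,0],[0,0,0,0]],
  ],
)

```text
time_s: 17.27
tcp_pos: [0.5538, -0.2997, 0.1388]
ee_rot: [[-0.078, -0.997, 0.001], [-0.997, 0.078, -0.0], [0.0, -0.001, -1.0]]
wrist_force: [-0.4, 1.2, 3.7]
gripper_width: 0.565
gripper_force: 30.0
```

```bash
python3 go.py .5795 .0851 .137
```

```text
17.27 tcp [ 0.5538 -0.2997  0.1388] yaw -0.0778 tool delta [-0.3856  0.0043  0.0017] w 0.565 gf 29.971124721960223 F [-0.4  1.2  3.7]
```

Seated. Release it and go to the can.

>>> jog_arm(
  rows=[
    [[0,0,0,0],[0,0,0,0],[0,0,0,0],[0,0,0,0],[0,0,0,0],[0,0,-0.02,0],[0,0,-0.03,0],[0,0,-0.03,0],[0,0,-0.03,0],[-0.0236,0.0003,0,0],[-0.043,0.0005,0,0],[-0.048,0.0005,0,0],[-0.048,0.0005,0,0],[-0.048,0.0005,0,0],[-0.048,0.0005,0,0],[-0.048,0.0005,0,0],[-0.045,0.0005,0,0],[-0.034,0.0005,0,0],[0,0,0,0],[0,0,0,0]],
  ],
  claw=1,
)

```text
time_s: 19.77
tcp_pos: [0.5792, 0.0849, 0.2481]
ee_rot: [[-0.078, -0.997, -0.0], [-0.997, 0.078, -0.0], [0.0, 0.0, -1.0]]
wrist_force: [0.1, -0.6, -1.3]
gripper_width: 1.001
gripper_force: 0.0
```

```bash
python3 go.py .5795 .0851 .137
```

```text
19.77 tcp [0.5792 0.0849 0.2481] yaw -0.0779 tool delta [-0.0003 -0.0003  0.1111] w 1.001 gf 0.0 F [ 0.1 -0.6 -1.3]
```

>>> jog_arm(
  rows=[
    [[0,0,0.02,0],[0,0,0.03,0],[0,0,0.03,0],[0,0,0.02,0],[0,0,0.011,0],[0,0,0,0],[0,0,0,0]],
  ],
)

```text
time_s: 20.65
tcp_pos: [0.58, 0.085, 0.1382]
ee_rot: [[-0.078, -0.997, 0.002], [-0.997, 0.078, 0.001], [-0.001, -0.002, -1.0]]
wrist_force: [0.4, -0.1, 0.9]
gripper_width: 0.999
gripper_force: 0.0
```

>>> jog_arm(
  rows=[
    [[0,0,0,0],[0,0,0,0],[0,0,0,0],[0,0,0,0],[0,0,0,0],[0,0,0,0],[0,0,0,0],[0,0,0,0]],
  ],
  claw=0,
)

```text
time_s: 21.65
tcp_pos: [0.5797, 0.0852, 0.1373]
ee_rot: [[-0.078, -0.997, 0.001], [-0.997, 0.078, 0.0], [-0.0, -0.001, -1.0]]
wrist_force: [1.0, -0.7, 0.3]
gripper_width: 0.616
gripper_force: 30.0
```

```bash
python3 go.py .438 -.245 .25
```

```text
21.65 tcp [0.5797 0.0852 0.1373] yaw -0.078 tool delta [ 0.3402  0.1154 -0.1129] w 0.616 gf 29.963366920128465 F [ 1.  -0.7  0.3]
```

>>> jog_arm(
  rows=[
    [[0,0,-0.01,0],[0,0,-0.02,0],[0,0,-0.025,0],[0,0,-0.025,0],[0,0,-0.02,0],[0.016,0.0055,0,0],[0.032,0.011,0,0],[0.0375,0.0127,0,0],[0.0375,0.0127,0,0],[0.0375,0.0127,0,0],[0.0375,0.0127,0,0],[0.0375,0.0127,0,0],[0.037,0.0125,0,0],[0.032,0.011,0,0],[0.02,0.007,0,0],[0.0155,0.005,0,0],[0,0,0,0],[0,0,0,0]],
  ],
)

```text
time_s: 23.9
tcp_pos: [0.4376, -0.2446, 0.2369]
ee_rot: [[-0.078, -0.997, -0.001], [-0.997, 0.078, 0.0], [-0.0, 0.001, -1.0]]
wrist_force: [-0.4, -0.4, -1.9]
gripper_width: 0.618
gripper_force: 30.0
```

>>> jog_arm(
  rows=[
    [[0,0,0.02,0],[0,0,0.025,0],[0,0,0.025,0],[0,0,0.018,0],[0,0,0.007,0],[0,0,0.003,0],[0,0,0.001,0],[0,0,0,0],[0,0,0,0]],
  ],
)

```text
time_s: 25.02
tcp_pos: [0.438, -0.2449, 0.1386]
ee_rot: [[-0.078, -0.997, 0.001], [-0.997, 0.078, -0.0], [0.0, -0.001, -1.0]]
wrist_force: [-0.3, -0.4, -2.3]
gripper_width: 0.612
gripper_force: 30.0
```

```bash
python3 go.py .438 -.245 .1373
```

```text
25.02 tcp [ 0.438  -0.2449  0.1386] yaw -0.078 tool delta [ 0.0001 -0.      0.0013] w 0.612 gf 29.963436318794265 F [-0.3 -0.4 -2.3]
```

>>> jog_arm(
  rows=[
    [[0,0,0.001,0],[0,0,0.0003,0],[0,0,0,0],[0,0,0,0]],
  ],
)

```text
time_s: 25.52
tcp_pos: [0.4379, -0.2449, 0.1372]
ee_rot: [[-0.078, -0.997, 0.0], [-0.997, 0.078, -0.0], [0.0, -0.0, -1.0]]
wrist_force: [0.2, 1.0, 2.1]
gripper_width: 0.618
gripper_force: 30.0
```

```bash
python3 go.py .5674 .0272 .098
```

```text
25.52 tcp [ 0.4379 -0.2449  0.1372] yaw -0.0778 tool delta [-0.2813 -0.1079  0.0392] w 0.618 gf 29.956567415501922 F [0.2 1.  2.1]
```

>>> jog_arm(
  rows=[
    [[0,0,0,0],[0,0,0,0],[0,0,0,0],[0,0,0,0],[0,0,0,0],[0,0,-0.02,0],[0,0,-0.03,0],[0,0,-0.03,0],[0,0,-0.03,0],[-0.016,-0.006,0,0],[-0.042,-0.016,0,0],[-0.048,-0.0184,0,0],[-0.048,-0.0184,0,0],[-0.048,-0.0184,0,0],[-0.042,-0.0161,0,0],[-0.03,-0.0115,0,0],[-0.0073,-0.0031,0,0],[0,0,0,0],[0,0,0,0]],
  ],
  claw=1,
)

```text
time_s: 27.9
tcp_pos: [0.5666, 0.0265, 0.2465]
ee_rot: [[-0.079, -0.997, -0.001], [-0.997, 0.079, -0.0], [0.0, 0.001, -1.0]]
wrist_force: [-0.3, 0.1, 0.4]
gripper_width: 1.002
gripper_force: 0.0
```

```bash
python3 go.py .5674 .0272 .098; python3 -c "
from h import *
crop('scene',190,100,450,300,3,'pics/g2.png')"
```

```text
27.9 tcp [0.5666 0.0265 0.2465] yaw -0.079 tool delta [-0.0008 -0.0009  0.1485] w 1.002 gf 0.0 F [-0.3  0.1  0.4]
```

View pics/g2.png

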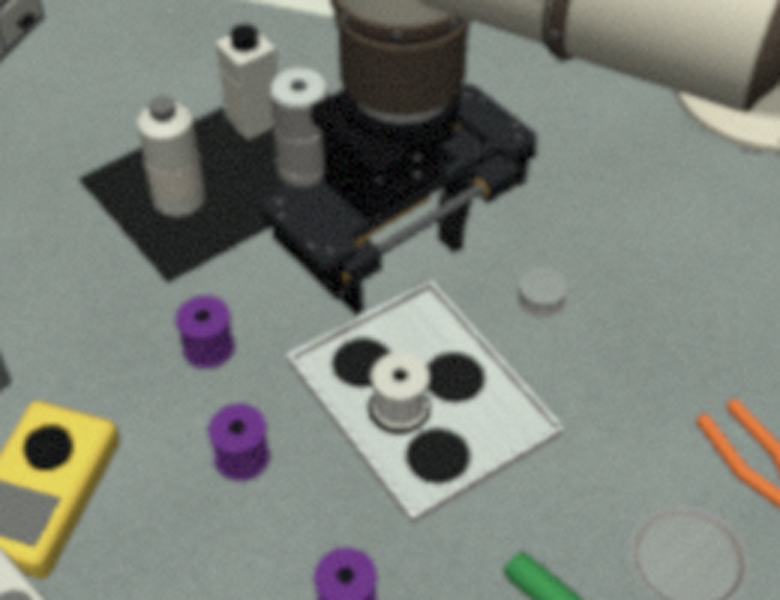

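The bottle, can and flask stand upright on the mat, and the reel is free on its pad, with the empty pads visible at crop (360,360), (455,377) and (438,455). Descend on the reel's top flange.

>>> jog_arm(
  rows=[
    [[-0.0008,-0.0005,0.02,0],[0,0,0.03,0],[0,0,0.03,0],[0,0,0.03,0],[0,0,0.025,0],[0,0,0.0135,0],[0,0,0,0],[0,0,0,0]],
  ],
)

```text
time_s: 28.95
tcp_pos: [0.5685, 0.0279, 0.0994]
ee_rot: [[-0.078, -0.997, 0.002], [-0.997, 0.078, 0.0], [-0.001, -0.002, -1.0]]
wrist_force: [0.1, -0.2, 0.3]
gripper_width: 0.998
gripper_force: 0.0
```

>>> jog_arm(
  rows=[
    [[0,0,0,0],[0,0,0,0],[0,0,0,0],[0,0,0,0],[0,0,0,0],[0,0,0,0],[0,0,0,0],[0,0,0,0]],
  ],
  claw=0,
)

```text
time_s: 29.95
tcp_pos: [0.5681, 0.0281, 0.0984]
ee_rot: [[-0.078, -0.997, 0.001], [-0.997, 0.078, 0.0], [-0.0, -0.001, -1.0]]
wrist_force: [1.4, -0.0, -0.8]
gripper_width: 0.536
gripper_force: 30.1
```

```bash
python3 go.py .5055 .2905 .2; python3 - <<'E'
from h import *
np.set_printoptions(precision=4,suppress=True)
print(unproj('scene',(np.array([[360,360],[455,377],[438,455],[690,553]])+.5)/3-.5+[190,100],.0045))
print(unproj('top',[(193,240),(235,247),(242,165),(206,205.5)],.01))
E
```

```text
29.95 tcp [0.5681 0.0281 0.0984] yaw -0.0779 tool delta [-0.2568  0.0828 -0.1016] w 0.536 gf 30.06513213389553 F [ 1.4 -0.  -0.8]
[[ 0.5589 -0.0328  0.0045]
 [ 0.5115  0.0382  0.0045]
 [ 0.5788  0.0846  0.0045]
 [ 0.4992  0.2868  0.0045]]
[[0.4167 0.321  0.01  ]
 [0.3971 0.2127 0.01  ]
 [0.61   0.196  0.01  ]
 [0.5051 0.289  0.01  ]]
```

>>> jog_arm(
  rows=[
    [[0,0,-0.01,0],[0,0,-0.02,0],[0,0,-0.025,0],[0,0,-0.025,0],[-0.012,0.004,0,0],[-0.028,0.009,0,0],[-0.036,0.0116,0,0],[-0.036,0.0116,0,0],[-0.036,0.0116,0,0],[-0.036,0.0116,0,0],[-0.032,0.0103,0,0],[-0.024,0.008,0,0],[-0.017,0.0053,0,0],[0,0,0,0],[0,0,0,0]],
  ],
)

```text
time_s: 31.82
tcp_pos: [0.5048, 0.29, 0.1778]
ee_rot: [[-0.078, -0.997, -0.001], [-0.997, 0.078, -0.001], [0.001, 0.001, -1.0]]
wrist_force: [-0.5, -1.9, -0.9]
gripper_width: 0.534
gripper_force: 30.1
```

```bash
python3 go.py .505 .290 .0984; python3 -c "
from h import *
crop('scene',330,200,530,350,4,'pics/g3.png')"
```

```text
31.82 tcp [0.5048 0.29   0.1778] yaw -0.0785 tool delta [-0.0001 -0.0003  0.0794] w 0.534 gf 30.069230161607265 F [-0.5 -1.9 -0.9]
```

View pics/g3.png

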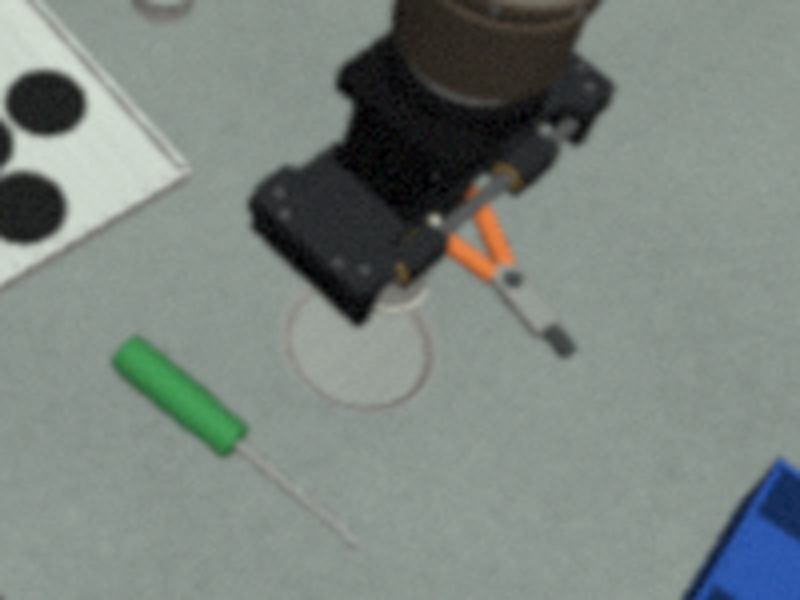

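The reel is held above the dish, whose rim is centred at crop (360,345), matching the estimate. Lower it.

>>> jog_arm(
  rows=[
    [[0,0.0,0.015,0],[-0.001,0,0.02,0],[0,0,0.02,0],[0,0,0.013,0],[0,0,0.006,0],[0,0,0.003,0],[0,0,0.001,0],[0,0,0,0],[0,0,0,0]],
  ],
)

```text
time_s: 33.0
tcp_pos: [0.5053, 0.2919, 0.1008]
ee_rot: [[-0.078, -0.997, 0.001], [-0.997, 0.078, 0.001], [-0.001, -0.001, -1.0]]
wrist_force: [-0.1, -0.9, -2.0]
gripper_width: 0.537
gripper_force: 30.1
```

```bash
python3 go.py .505 .290 .0984
```

```text
33.0 tcp [0.5053 0.2919 0.1008] yaw -0.0779 tool delta [0.0019 0.0002 0.0024] w 0.537 gf 30.06934294011444 F [-0.1 -0.9 -2. ]
```

>>> jog_arm(
  rows=[
    [[0,0,0.0015,0],[0,0,0.001,0],[0,0,0,0],[0,0,0,0]],
  ],
)

```text
time_s: 33.5
tcp_pos: [0.5053, 0.2918, 0.0984]
ee_rot: [[-0.078, -0.997, 0.0], [-0.997, 0.078, 0.0], [-0.0, -0.0, -1.0]]
wrist_force: [-1.7, -0.6, 3.3]
gripper_width: 0.537
gripper_force: 30.3
```

Seated in the dish. Part-open the fingers, rise, and check.

>>> jog_arm(
  rows=[
    [[0,0,0,0],[0,0,0,0],[0,0,0,0],[0,0,0,0],[0,0,-0.015,0],[0,0,-0.03,0],[0,0,-0.035,0],[0,0,-0.035,0],[0,0,-0.035,0],[0,0,0,0],[0,0,0,0]],
  ],
  claw=0.75,
)

```text
time_s: 34.88
tcp_pos: [0.5048, 0.2914, 0.2482]
ee_rot: [[-0.078, -0.997, -0.0], [-0.997, 0.078, 0.0], [-0.0, 0.0, -1.0]]
wrist_force: [0.1, 0.2, 0.2]
gripper_width: 0.747
gripper_force: 0.0
```

```bash
python3 go.py .438 -.2449 .1372
```

```text
34.88 tcp [0.5048 0.2914 0.2482] yaw -0.0783 tool delta [0.54   0.0247 0.1107] w 0.747 gf 0.0 F [0.1 0.2 0.2]
```

>>> jog_arm(
  rows=[
    [[0.02,0.002,0,0],[0.045,0.002,0,0],[0.05,0.002,0,0],[0.05,0.002,0,0],[0.05,0.002,0,0],[0.05,0.002,0,0],[0.05,0.002,0,0],[0.05,0.002,0,0],[0.05,0.002,0,0],[0.05,0.002,0,0],[0.05,0.002,0,0],[0.025,0.0027,0,0],[0,0,0,0],[0,0,0,0]],
  ],
  claw=1,
)

```text
time_s: 36.62
tcp_pos: [0.4377, -0.2446, 0.2473]
ee_rot: [[-0.078, -0.997, -0.001], [-0.997, 0.078, 0.001], [-0.0, 0.001, -1.0]]
wrist_force: [0.0, 0.2, -0.7]
gripper_width: 1.001
gripper_force: 0.0
```

```bash
python3 go.py .438 -.2449 .1372; python3 -c "
from h import *
crop('top',160,140,340,270,4,'pics/g4.png')"
```

```text
36.62 tcp [ 0.4377 -0.2446  0.2473] yaw -0.0784 tool delta [ 0.0004 -0.0005  0.1101] w 1.001 gf 0.0 F [ 0.   0.2 -0.7]
```

View pics/g4.png

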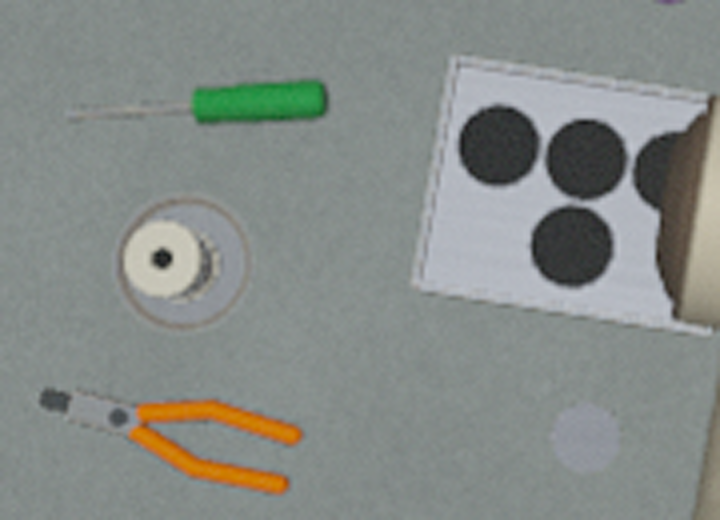

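The reel stands in the dish; its top is at crop (162,259) and the dish centre at (184,264). I'll check how well it is centred and go down on the can.

```bash
python3 - <<'E'
from h import *
np.set_printoptions(precision=4,suppress=True)
q=lambda a:(np.array(a)+.5)/4-.5+[160,140]
print('reel',unproj('top',q((162,259)),.05),'dish',unproj('top',q((184,264)),.01),'pads',unproj('top',q([(499,145),(586,159),(572,247)]),.0045))
E
```

```text
reel [[0.5044 0.2921 0.05  ]] dish [[0.5048 0.2899 0.01  ]] pads [[0.58   0.0856 0.0045]
 [0.5697 0.0287 0.0045]
 [0.512  0.0385 0.0045]]
```

>>> jog_arm(
  rows=[
    [[0,0,0.02,0],[0,0,0.03,0],[0,0,0.03,0],[0,0,0.02,0],[0,0,0.0101,0],[0,0,0,0],[0,0,0,0]],
  ],
)

```text
time_s: 37.55
tcp_pos: [0.4391, -0.2447, 0.1386]
ee_rot: [[-0.077, -0.997, 0.002], [-0.997, 0.077, -0.001], [0.0, -0.002, -1.0]]
wrist_force: [0.3, -0.3, 0.6]
gripper_width: 0.999
gripper_force: 0.0
```

>>> jog_arm(
  rows=[
    [[0,0,0,0],[0,0,0,0],[0,0,0,0],[0,0,0,0],[0,0,0,0],[0,0,0,0],[0,0,0,0],[0,0,0,0]],
  ],
  claw=0,
)

```text
time_s: 38.55
tcp_pos: [0.4385, -0.2448, 0.1378]
ee_rot: [[-0.078, -0.997, -0.0], [-0.997, 0.078, -0.0], [0.0, 0.0, -1.0]]
wrist_force: [-0.6, -0.3, 1.9]
gripper_width: 0.613
gripper_force: 30.0
```

```bash
python3 go.py .5797 .0852 .25
```

```text
38.55 tcp [ 0.4385 -0.2448  0.1378] yaw -0.0779 tool delta [-0.34   -0.1151 -0.1122] w 0.613 gf 30.00000455416739 F [-0.6 -0.3  1.9]
```

>>> jog_arm(
  rows=[
    [[0,0,-0.01,0],[0,0,-0.02,0],[0,0,-0.025,0],[0,0,-0.025,0],[0,0,-0.02,0],[-0.016,-0.0055,0,0],[-0.032,-0.011,0,0],[-0.0375,-0.0127,0,0],[-0.0375,-0.0127,0,0],[-0.0375,-0.0127,0,0],[-0.0375,-0.0127,0,0],[-0.0375,-0.0127,0,0],[-0.037,-0.0125,0,0],[-0.032,-0.011,0,0],[-0.02,-0.007,0,0],[-0.0155,-0.005,0,0],[0,0,0,0],[0,0,0,0]],
  ],
)

```text
time_s: 40.8
tcp_pos: [0.5797, 0.0845, 0.2376]
ee_rot: [[-0.079, -0.997, -0.001], [-0.997, 0.079, -0.0], [0.0, 0.001, -1.0]]
wrist_force: [-0.5, 0.9, -3.2]
gripper_width: 0.613
gripper_force: 30.0
```

>>> jog_arm(
  rows=[
    [[0,0,0.02,0],[0,0,0.025,0],[0,0,0.025,0],[0,0,0.018,0],[0,0,0.007,0],[0,0,0.003,0],[0,0,0.0005,0],[0,0,0,0],[0,0,0,0]],
  ],
)

```text
time_s: 41.92
tcp_pos: [0.5803, 0.0853, 0.1398]
ee_rot: [[-0.078, -0.997, 0.001], [-0.997, 0.078, 0.0], [-0.0, -0.001, -1.0]]
wrist_force: [0.0, 0.4, -1.3]
gripper_width: 0.616
gripper_force: 30.0
```

```bash
python3 go.py .5799 .0854 .1378
```

```text
41.92 tcp [0.5803 0.0853 0.1398] yaw -0.0779 tool delta [-0.      0.0004  0.002 ] w 0.616 gf 29.999957126565278 F [ 0.   0.4 -1.3]
```

>>> jog_arm(
  rows=[
    [[0,0,0.001,0],[0,0,0.0008,0],[0,0,0,0],[0,0,0,0]],
  ],
)

```text
time_s: 42.42
tcp_pos: [0.5801, 0.0852, 0.1378]
ee_rot: [[-0.078, -0.997, 0.0], [-0.997, 0.078, -0.0], [-0.0, -0.0, -1.0]]
wrist_force: [-2.2, 0.5, 2.1]
gripper_width: 0.619
gripper_force: 30.0
```

```bash
python3 go.py .5538 -.2997 .1388
```

```text
42.42 tcp [0.5801 0.0852 0.1378] yaw -0.0778 tool delta [ 0.3858 -0.0036 -0.001 ] w 0.619 gf 30.000123996287584 F [-2.2  0.5  2.1]
```

Seated. Release the can and go to the bottle.

>>> jog_arm(
  rows=[
    [[0,0,0,0],[0,0,0,0],[0,0,0,0],[0,0,0,0],[0,0,0,0],[0,0,-0.02,0],[0,0,-0.03,0],[0,0,-0.03,0],[0,0,-0.03,0],[0.0238,-0.0004,0,0],[0.043,-0.0004,0,0],[0.048,-0.0004,0,0],[0.048,-0.0004,0,0],[0.048,-0.0004,0,0],[0.048,-0.0004,0,0],[0.048,-0.0004,0,0],[0.045,-0.0004,0,0],[0.034,-0.0004,0,0],[0,0,0,0],[0,0,0,0]],
  ],
  claw=1,
)

```text
time_s: 44.92
tcp_pos: [0.5535, -0.2994, 0.2472]
ee_rot: [[-0.078, -0.997, -0.0], [-0.997, 0.078, 0.0], [-0.0, 0.0, -1.0]]
wrist_force: [-0.7, -0.0, 0.2]
gripper_width: 1.001
gripper_force: 0.0
```

```bash
python3 go.py .5538 -.2997 .1388
```

```text
44.92 tcp [ 0.5535 -0.2994  0.2472] yaw -0.0781 tool delta [ 0.0003 -0.0004  0.1084] w 1.001 gf 0.0 F [-0.7 -0.   0.2]
```

>>> jog_arm(
  rows=[
    [[0,0,0.02,0],[0,0,0.03,0],[0,0,0.03,0],[0,0,0.02,0],[0,0,0.0084,0],[0,0,0,0],[0,0,0,0]],
  ],
)

```text
time_s: 45.8
tcp_pos: [0.5544, -0.2996, 0.1402]
ee_rot: [[-0.077, -0.997, 0.002], [-0.997, 0.077, -0.001], [0.001, -0.002, -1.0]]
wrist_force: [-0.3, -0.7, 0.1]
gripper_width: 0.998
gripper_force: 0.0
```

>>> jog_arm(
  rows=[
    [[0,0,0,0],[0,0,0,0],[0,0,0,0],[0,0,0,0],[0,0,0,0],[0,0,0,0],[0,0,0,0],[0,0,0,0]],
  ],
  claw=0,
)

```text
time_s: 46.8
tcp_pos: [0.5537, -0.2997, 0.1391]
ee_rot: [[-0.078, -0.997, 0.0], [-0.997, 0.078, -0.0], [0.0, -0.0, -1.0]]
wrist_force: [0.1, -0.7, -0.1]
gripper_width: 0.564
gripper_force: 30.0
```

```bash
python3 go.py .5125 .039 .25
```

```text
46.8 tcp [ 0.5537 -0.2997  0.1391] yaw -0.078 tool delta [-0.3345  0.0675 -0.111 ] w 0.564 gf 29.955668149050325 F [ 0.1 -0.7 -0.1]
```

>>> jog_arm(
  rows=[
    [[0,0,-0.01,0],[0,0,-0.02,0],[0,0,-0.025,0],[0,0,-0.025,0],[0,0,-0.02,0],[-0.016,0.003,0,0],[-0.032,0.0065,0,0],[-0.0375,0.0075,0,0],[-0.0375,0.0075,0,0],[-0.0375,0.0075,0,0],[-0.0375,0.0075,0,0],[-0.0375,0.0075,0,0],[-0.037,0.0075,0,0],[-0.032,0.0065,0,0],[-0.02,0.004,0,0],[-0.01,0.0025,0,0],[0,0,0,0],[0,0,0,0]],
  ],
)

```text
time_s: 49.05
tcp_pos: [0.5122, 0.0385, 0.2388]
ee_rot: [[-0.079, -0.997, -0.001], [-0.997, 0.079, -0.0], [0.0, 0.001, -1.0]]
wrist_force: [0.3, -0.5, -2.0]
gripper_width: 0.569
gripper_force: 30.0
```

>>> jog_arm(
  rows=[
    [[0,0,0.02,0],[0,0,0.025,0],[0,0,0.025,0],[0,0,0.018,0],[0,0,0.007,0],[0,0,0.003,0],[0,0,0.0005,0],[0,0,0,0],[0,0,0,0]],
  ],
)

```text
time_s: 50.18
tcp_pos: [0.5126, 0.0391, 0.141]
ee_rot: [[-0.078, -0.997, 0.001], [-0.997, 0.078, 0.0], [-0.0, -0.001, -1.0]]
wrist_force: [0.0, 0.7, -2.6]
gripper_width: 0.566
gripper_force: 30.0
```

```bash
python3 go.py .5125 .039 .1391
```

```text
50.17 tcp [0.5126 0.0391 0.141 ] yaw -0.0779 tool delta [0.0001 0.0001 0.0019] w 0.566 gf 29.95968290953897 F [ 0.   0.7 -2.6]
```

>>> jog_arm(
  rows=[
    [[0,0,0.001,0],[0,0,0.0009,0],[0,0,0,0],[0,0,0,0]],
  ],
)

```text
time_s: 50.68
tcp_pos: [0.5125, 0.0391, 0.139]
ee_rot: [[-0.078, -0.997, 0.0], [-0.997, 0.078, -0.0], [-0.0, -0.0, -1.0]]
wrist_force: [-0.7, 0.7, 2.0]
gripper_width: 0.566
gripper_force: 30.0
```

```bash
python3 go.py .430 -.3334 .137
```

```text
50.67 tcp [0.5125 0.0391 0.139 ] yaw -0.0778 tool delta [0.3778 0.0533 0.002 ] w 0.566 gf 29.976427601650357 F [-0.7  0.7  2. ]
```

>>> jog_arm(
  rows=[
    [[0,0,0,0],[0,0,0,0],[0,0,0,0],[0,0,0,0],[0,0,0,0],[0,0,-0.02,0],[0,0,-0.03,0],[0,0,-0.03,0],[0,0,-0.03,0],[0.0177,0.0025,0,0],[0.043,0.006,0,0],[0.048,0.0068,0,0],[0.048,0.0068,0,0],[0.048,0.0068,0,0],[0.048,0.0068,0,0],[0.048,0.0068,0,0],[0.043,0.006,0,0],[0.034,0.0048,0,0],[0,0,0,0],[0,0,0,0]],
  ],
  claw=1,
)

```text
time_s: 53.18
tcp_pos: [0.4291, -0.3332, 0.2477]
ee_rot: [[-0.079, -0.997, -0.002], [-0.997, 0.079, 0.001], [-0.001, 0.002, -1.0]]
wrist_force: [-0.1, 0.1, -0.1]
gripper_width: 0.997
gripper_force: 0.0
```

```bash
python3 go.py .430 -.3334 .137
```

```text
53.17 tcp [ 0.4291 -0.3332  0.2477] yaw -0.0788 tool delta [ 0.0003 -0.0011  0.1107] w 0.997 gf 0.0 F [-0.1  0.1 -0.1]
```

>>> jog_arm(
  rows=[
    [[0,0,0.02,0],[0,0,0.03,0],[0,0,0.03,0],[0,0,0.02,0],[0,0,0.0105,0],[0,0,0,0],[0,0,0,0]],
  ],
)

```text
time_s: 54.05
tcp_pos: [0.4305, -0.3334, 0.139]
ee_rot: [[-0.077, -0.997, 0.002], [-0.997, 0.077, -0.001], [0.001, -0.002, -1.0]]
wrist_force: [-0.4, 0.1, -0.1]
gripper_width: 0.996
gripper_force: 0.0
```

>>> jog_arm(
  rows=[
    [[0,0,0,0],[0,0,0,0],[0,0,0,0],[0,0,0,0],[0,0,0,0],[0,0,0,0],[0,0,0,0],[0,0,0,0]],
  ],
  claw=0,
)

```text
time_s: 55.05
tcp_pos: [0.4299, -0.3334, 0.1381]
ee_rot: [[-0.078, -0.997, 0.0], [-0.997, 0.078, -0.0], [0.0, -0.0, -1.0]]
wrist_force: [0.1, 0.7, 0.0]
gripper_width: 0.509
gripper_force: 29.6
```

```bash
python3 go.py .559 -.0294 .25
```

```text
55.05 tcp [ 0.4299 -0.3334  0.1381] yaw -0.078 tool delta [-0.3131 -0.1051 -0.1119] w 0.509 gf 29.59448846834391 F [0.1 0.7 0. ]
```

>>> jog_arm(
  rows=[
    [[0,0,-0.01,0],[0,0,-0.02,0],[0,0,-0.025,0],[0,0,-0.025,0],[0,0,-0.02,0],[-0.016,-0.0055,0,0],[-0.032,-0.0107,0,0],[-0.0375,-0.0126,0,0],[-0.0375,-0.0126,0,0],[-0.0375,-0.0126,0,0],[-0.0375,-0.0126,0,0],[-0.0375,-0.0126,0,0],[-0.034,-0.0114,0,0],[-0.028,-0.0094,0,0],[-0.0155,-0.0051,0,0],[0,0,0,0],[0,0,0,0]],
  ],
)

```text
time_s: 57.18
tcp_pos: [0.5584, -0.03, 0.2378]
ee_rot: [[-0.078, -0.997, -0.001], [-0.997, 0.078, -0.0], [0.0, 0.001, -1.0]]
wrist_force: [-0.9, 0.1, -2.3]
gripper_width: 0.509
gripper_force: 29.6
```

>>> jog_arm(
  rows=[
    [[0,0,0.02,0],[0,0,0.025,0],[0,0,0.025,0],[0,0,0.018,0],[0,0,0.007,0],[0,0,0.003,0],[0,0,0.0005,0],[0,0,0,0],[0,0,0,0]],
  ],
)

```text
time_s: 58.3
tcp_pos: [0.5593, -0.0294, 0.1402]
ee_rot: [[-0.078, -0.997, 0.001], [-0.997, 0.078, 0.0], [-0.0, -0.001, -1.0]]
wrist_force: [0.2, 0.8, -3.4]
gripper_width: 0.503
gripper_force: 29.6
```

```bash
python3 go.py .559 -.0294 .1381
```

```text
58.3 tcp [ 0.5593 -0.0294  0.1402] yaw -0.0779 tool delta [0.     0.0003 0.0021] w 0.503 gf 29.601596011177662 F [ 0.2  0.8 -3.4]
```

>>> jog_arm(
  rows=[
    [[0,0,0.001,0],[0,0,0.001,0],[0,0,0,0],[0,0,0,0]],
  ],
)

```text
time_s: 58.8
tcp_pos: [0.5591, -0.0295, 0.1381]
ee_rot: [[-0.078, -0.997, 0.0], [-0.997, 0.078, -0.0], [0.0, -0.0, -1.0]]
wrist_force: [-1.6, 0.2, 3.5]
gripper_width: 0.51
gripper_force: 29.6
```

Seated. Release, rise, and back off to the right so the cameras can see.

>>> jog_arm(
  rows=[
    [[0,0,0,0],[0,0,0,0],[0,0,0,0],[0,0,0,0],[0,0,0,0],[0,0,-0.02,0],[0,0,-0.03,0],[0,0,-0.03,0],[0,0,-0.03,0],[0,0,-0.03,0],[0.03,0,0,0],[0.045,0,0,0],[0.045,0,0,0],[0.045,0,0,0],[0.045,0,0,0],[0.045,0,0,0],[0.045,0,0,0],[0.03,0,0,0],[0,0,0,0],[0,0,0,0]],
  ],
  claw=1,
)

```text
time_s: 61.3
tcp_pos: [0.5332, -0.3581, 0.2774]
ee_rot: [[-0.078, -0.997, -0.0], [-0.997, 0.078, 0.0], [-0.0, 0.0, -1.0]]
wrist_force: [-0.1, 0.1, -0.1]
gripper_width: 0.999
gripper_force: 0.0
```

```bash
python3 -c "
from h import *
a=capture('top')[140:270,160:360];b=capture('scene')[180:310,280:480]
cv2.imwrite('pics/f.png',cv2.resize(np.vstack([a,b]),None,fx=2.3,fy=2.3,interpolation=cv2.INTER_CUBIC)[:,:,::-1])"
```

```text
(no output)
```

View pics/f.png

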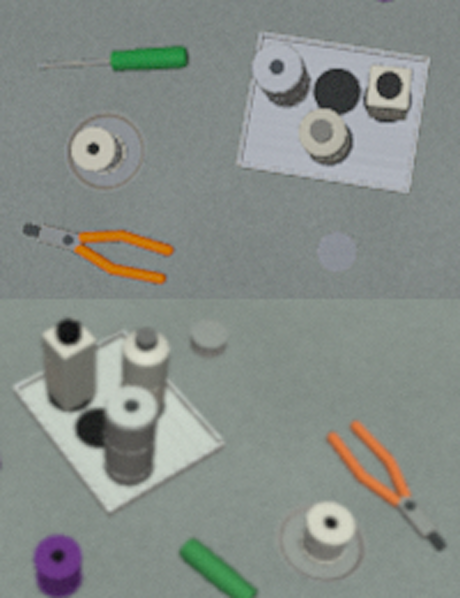

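The can (280,66), flask (389,85) and bottle (323,130) are upright on their own places around the empty reel pad. The reel stands in the dish at (97,149), and the tools have not moved.

```bash
python3 -c "
from station import *
print(finish_job())"
```

```text
the job is handed in; nothing more can be done
None
```

The job is handed in at about 61 s of the 131 s allowed: the reel stands flat in the dish, the bottle, can and flask are back upright on their own caddy places, and the screwdriver and cutters are where they were.

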